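Check that the trimmer's brake lever stops short of its bar

ROBOT

A 6-joint arm with a two-finger parallel gripper is mounted at the origin on the work surface. World frame = base frame: x ahead of the robot, y to its left, z up, the work surface at z = 0. Lengths are in m, angles in rad, forces in N, time in s.
With the tool pointing down it reaches from about 0.25 to 0.775 m from the base axis. Payload 4 kg.
Tool frame: the origin (TCP) lies midway between the tips of the shut fingers; the grasp point (between the pads) lies 19 mm behind it; z points along the fingers, x is the direction in which the jaws open and shut, and the axes are right-handed (so a half turn about z gives the same grasp; the last joint's range is limited). The gripper opens to 94 mm and grips with 3 to 60 N. Pads are 16 mm wide; open, the fingers measure 119 mm over their backs; the gripper's body (75 mm by 177 mm) begins 78 mm behind the grasp point.
Start: joints at [-1.423, 0.087, 1.371, -0, 1.684, -0.103], TCP at [0.136, -0.533, 0.173] pointing down, gripper open.
Joint ranges: [-3.1, 3.1], [-0.76, 2.03], [0.27, 2.55], [-1.08, 4.22], [0.17, 2.65], [-2.57, 2.57]. Speed limits (rad/s): [2.79, 2.79, 3.14, 3.14, 3.14, 3.14].

INTERFACE

Orientations are given as [roll, pitch, yaw] about the fixed x, y, z axes, in that order (R = Rz(yaw) Ry(pitch) Rx(roll)).
In Python, from bench import robot gives the robot as it stands.
- The arm moves only by the shell command python3 -m handwheel 'ROWS'. ROWS is a JSON object of lists of equal length, an entry for each row: "delta_pos": the shift along the tool's x, y, z in mm, a list of three; "rotation": the turn, a rotation vector about the tool's x, y, z in rad, a list of three; "claw": the closure, from -1 (fully open) to 1 (shut). In form: {"delta_pos": [[tx, ty, tz], ...], "rotation": [[wx, wy, wz], ...], "claw": [claw, ...]}. A call has exactly 8 rows; each row shifts and turns the commanded pose from where the row before left it, along the tool's axes as they then stand; what a row does not reach is not made up. A row lasts 1/8 s, in which the tool goes at most 62.5 mm and 10.7 degrees, less where a joint would pass 70% of its speed; a pose out of reach is approached as far as the arm can. A call with a gripper value outside its range is refused whole. The fingers move at their own pace and stop on an object; the grip force is fixed at half the most. Time passes only in rows, so rows that do not move let the fingers close, or fill a call up. It gives the time, the measured TCP pose, the force and the opening at its end, in the units of the state.
- robot.get_obs(): the state, without advancing time (a new reading comes with each control period).
- robot.snapshot(name): name is "scene" or "top" or "wrist"; returns a dict with "color" (400x640x3 uint8, red, green, blue), "intrinsics" (3x3 intrinsics, pixels), "eye" and "rotation" of the camera in the world. Camera axes: x right, y down, z forward; pixel columns grow to the right and rows downward; lengths in m; the calibration is good to about 2 mm. A picture is of the moment at which its call begins. There is no depth.
- robot.close_job(): hands the job in, once; it reports no verdict.
The state is a dict: "time": time; "joint_positions": joint angles; "qvel": joint speeds; "joint_torque": joint torques, N m; "tool_pos": TCP position; "ee_rot": TCP orientation; "wrist_force": force on the tool from outside, world axes, zero at the start; "wrist_torque": the same for the moment, N m; "width": finger opening in m.
Only numpy, scipy, OpenCV 4.12 (cv2) and the standard library are available. Lean on these libraries where they do the work, as an engineer would, in place of code of your own. Each camera call takes 0.05 s, during which the arm holds its last target.

TASK

Check the orange brake lever of the model trimmer: with the backs of the fingers push it in towards the black bar until it meets its stop, hold it there for about a second, and let it spring all the way out again. Then push it in to its stop a second time and finish while still holding it there, so that the gap to the bar can be measured. Push only on the lever's outer side and never force it; grip nothing, do not touch the bar, and leave the crank and the things on the bench where they are.

Things in the scene. Friction and masses are not known exactly. Their poses are not given: they have to be found in the camera images.
- trimmer: White hand-cranked model trimmer, fixed in place. Origin on the bench under its brake handle, z up; y runs along the bar towards the gearbox, x from the lever towards the bar. Gearbox x -40 to 70, y 117 to 173, 155 mm high; beyond it (to y 290) wheel, chrome guard (190 mm high) and crank. Base plate 20 mm high, x -85 to 105, y 112 to 248. Under the handle (y below 110) it is open.
- bar_mid (a point): Middle of the black rubber sleeve of the fixed bar, on the bar's centre line 110 mm above the bench. The bar is level, 22 mm thick, and sticks out of the gearbox along the trimmer's -y to y = -82 mm. Must not be touched by the fingers.
- lever (a joint): Angle of the orange brake lever, rad: 0 fully out (a spring holds it there), growing counter-clockwise seen from above as it is pushed towards the bar, 0.33 at its built-in stop (parallel to the bar, about 12 mm clear between them). The push needed 115 mm from the pivot grows from about 2 N to about 5 N just before the stop.
- lever_pivot (a point): Pivot on the lever's vertical hinge axis, 110 mm above the bench, at x -12, y 85 mm of the trimmer. The frame turns with the lever: -y points to its tip, -x to the outer side, away from the bar. The lever is a level orange blade 12 mm thick (x -6 to 6), 22 mm high (z -11 to 11), with a round end 22 mm thick centred 148 mm out.
- lever_push (a point): A good place to push: on the lever's outer face (x -6, y -115 mm of the pivot's frame), half-way up the blade; turns with the lever. Push along its +x axis. Nothing but low things stands near it.
- lever_inner: Black strip on the inner face of the lever, facing the bar, 100 x 14 mm, carried by the lever; origin at the lever's pivot. Only fingers reaching round the lever would touch it, which counts as gripping.
- crank_grip (a point): Middle of the black crank knob (22 mm thick, 45 mm long) at the trimmer's left end; it turns with the chrome guard about an axis along the trimmer's y, 115 mm high. Leave it alone.
- blank: Grey zirconia blank, a disc 60 mm across, 18 mm thick, loose on the bench; origin at the centre of its underside. Leave it alone.
- cup: Pastel green silicone mixing cup, 72 mm across the rim, 55 mm high, loose; origin at the centre of its underside. Leave it alone.
- caliper_a: Steel dial caliper lying flat, 150 mm long, 14 mm wide (jaws reach 45 mm to its -y side at its +x end), 11 mm thick at the dial; origin under the middle of its beam, x along the beam. Leave it alone.
- caliper_b: A second caliper like the first. Leave it alone.
- articulator: White resin articulator with a plaster model, 90 x 85 mm, 105 mm high, loose; origin at the centre of its underside. Leave it alone.

How it is judged:
By the outcome, as a careful person would: the job done as asked, in the order asked, and still so for the second after the job is handed in, while the arm keeps its last pose, push and grip.
It also fails if it takes over 48 s, if anything falls off the work surface, if the arm or the gripper's body presses on something with over 40 N, if the wrist force passes 120 N, or if a joint passes its speed limit or range.

## Working session

There is one attempt and no reset: what is moved stays moved. The work goes in short steps, Python scripts to look and compute and a shell command to move; the robot and the scene stay as the last step left them, time stands still between calls to the robot, and variables do not carry over. Pictures are saved under pics/ and viewed, and the job is handed in when it is done.

```bash
mkdir -p pics; ls; python3 - <<'E'
from bench import robot
import cv2
o=robot.get_obs();print(o)
for n in("scene","top","wrist"):
    s=robot.snapshot(n);cv2.imwrite(f"pics/{n}0.png",s["color"][:,:,::-1]);print(n,s["intrinsics"],s["eye"],s["rotation"])
E
```

```text
pics
{'time': 0.0, 'joint_positions': array([-1.42309833e+00,  8.79478834e-02,  1.37224143e+00, -3.11387506e-05,
        1.68357901e+00, -1.03094730e-01]), 'qvel': array([ 0.0013139 ,  0.00038344,  0.00020279, -0.00147825,  0.00059494,
       -0.00076854]), 'joint_torque': array([-3.00744050e-04, -3.40185821e+01, -3.02423573e+01,  7.17488257e-02,
        3.31139588e-02, -1.53741539e-04]), 'tool_pos': array([ 0.13639058, -0.53218709,  0.17131464]), 'ee_rot': array([-3.14139953e+00,  2.16730233e-03, -1.32000686e+00]), 'wrist_force': array([-0.27847476,  0.09306254, -0.71489823]), 'wrist_torque': array([ 0.01862953, -0.00605513,  0.03496844]), 'width': 0.09415832308262252}
scene [[446.66353627   0.         315.91304254]
 [  0.         446.66353627 195.53407151]
 [  0.           0.           1.        ]] [ 0.97348893 -0.63131884  0.96606231] [-2.47465365 -0.00818525  0.60885227]
top [[439.66060218   0.         331.99572487]
 [  0.         439.66060218 206.02841286]
 [  0.           0.           1.        ]] [ 0.47779081 -0.05957402  1.33102199] [-3.07799677  0.00365655 -1.56556954]
wrist [[284.78025394   0.         322.03197074]
 [  0.         284.78025394 196.54192252]
 [  0.           0.           1.        ]] [ 0.21369468 -0.5129267   0.38390845] [ 2.86658573e+00  1.61212738e-03 -1.32014414e+00]
```

View pics/scene0.png

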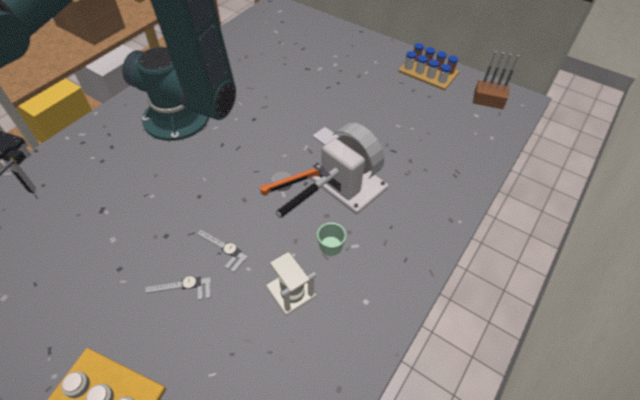

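View pics/top0.png

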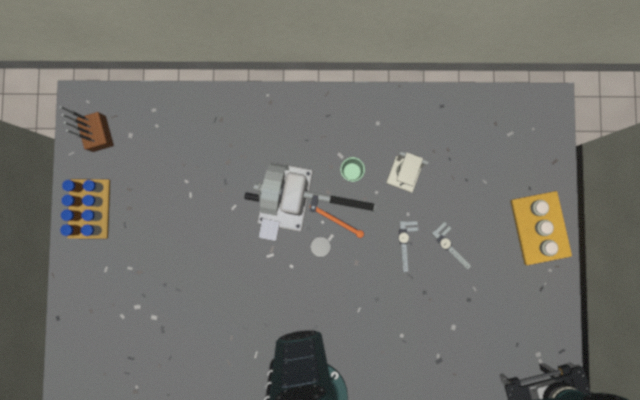

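View pics/wrist0.png

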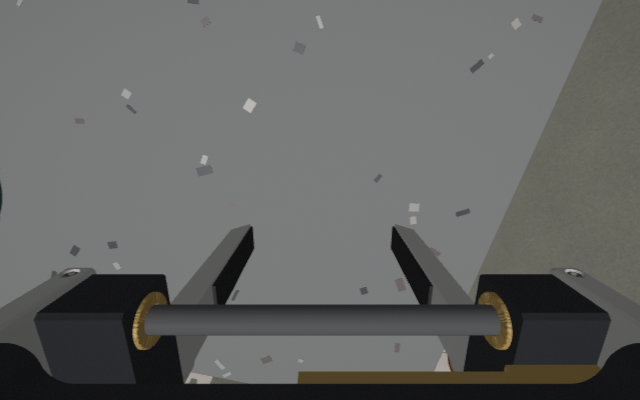

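The top view shows the bar from about (320,197) to (373,207) px, the orange lever from (317,210) to (362,234), and the grey blank at (320,247) beside the lever. Next I'll measure the bar and lever.

```bash
cat > h.py <<'E'
from bench import robot
import cv2, numpy as np
from scipy.spatial.transform import Rotation as R
def snap(n,f=None):
    s=robot.snapshot(n)
    if f: cv2.imwrite(f"pics/{f}.png",s["color"][:,:,::-1])
    return s
def ray(s,px,z):
    px=np.atleast_2d(px).astype(float); K=s["intrinsics"]
    d=np.c_[(px-K[:2,2])/[K[0,0],K[1,1]],np.ones(len(px))]@ (R.from_euler('xyz',s["rotation"]).as_matrix().T if np.shape(s["rotation"])==(3,) else np.array(s["rotation"]).T)
    e=np.array(s["eye"]); return e+d*((z-e[2])/d[:,2])[:,None]
def orange(s):
    h=cv2.cvtColor(s["color"],cv2.COLOR_RGB2HSV); return cv2.inRange(h,(4,150,120),(16,255,255))
def big(m):
    n,l,st,c=cv2.connectedComponentsWithStats(m); i=1+np.argmax(st[1:,4]); return l==i
def axis(P):
    c=P[:,:2].mean(0);u=np.linalg.svd(P[:,:2]-c,full_matrices=False)[2][0]
    t=(P[:,:2]-c)@u; return c,u,c+u*t.min(),c+u*t.max()
E
python3 - <<'E'
from h import *
for n in("top","scene"):
    s=snap(n)
    m=big(orange(s)); ys,xs=np.nonzero(m); print(n,len(xs),xs.min(),xs.max(),ys.min(),ys.max())
    P=ray(s,np.c_[xs,ys],.119 if n=="top" else .115); print("lever",[np.round(a,4) for a in axis(P)])
    v=s["color"].max(2)
    b=(v<50).astype(np.uint8)*255
    w=np.zeros_like(b)
    if n=="top": w[190:215,325:385]=255
    else: w[175:220,270:325]=255
    m=big(b&w); ys,xs=np.nonzero(m);print(len(xs),xs.min(),xs.max(),ys.min(),ys.max())
    P=ray(s,np.c_[xs,ys],.118 if n=="top" else .114); print("bar",[np.round(a,4) for a in axis(P)])
    c=s["color"]; c=c[150:280,230:400] if n=="top" else c[100:280,220:400]
    cv2.imwrite(f"pics/{n}c.png",cv2.resize(c[:,:,::-1],None,fx=4 if n=="top" else 3,fy=4 if n=="top" else 3,interpolation=cv2.INTER_CUBIC))
E
```

```text
top 174 317 362 208 236
lever [array([ 0.5082, -0.0801]), array([-0.4896, -0.872 ]), array([ 0.5465, -0.0118]), array([ 0.4758, -0.1378])]
191 331 372 197 208
bar [array([ 0.5643, -0.1094]), array([0.1802, 0.9836]), array([ 0.5541, -0.165 ]), array([ 0.5746, -0.053 ])]
scene 229 261 317 169 191
lever [array([ 0.5085, -0.0784]), array([-0.489 , -0.8723]), array([ 0.5479, -0.0083]), array([ 0.4741, -0.1398])]
281 279 317 184 215
bar [array([ 0.567 , -0.1114]), array([-0.1726, -0.985 ]), array([ 0.5775, -0.0511]), array([ 0.5568, -0.1694])]
```

View pics/topc.png

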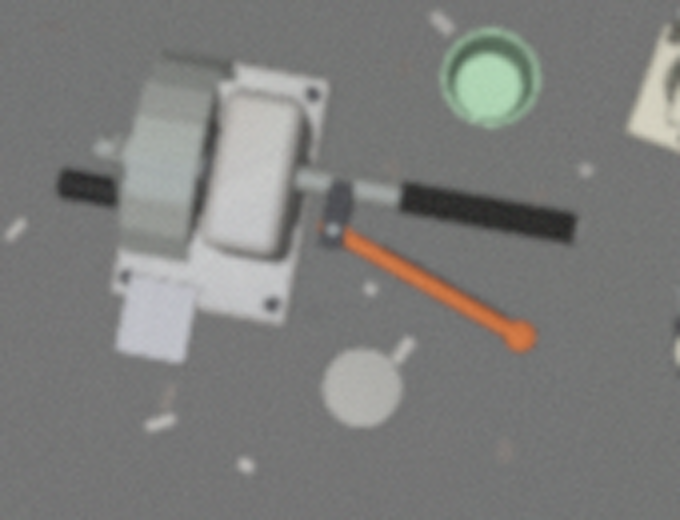

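View pics/scenec.png

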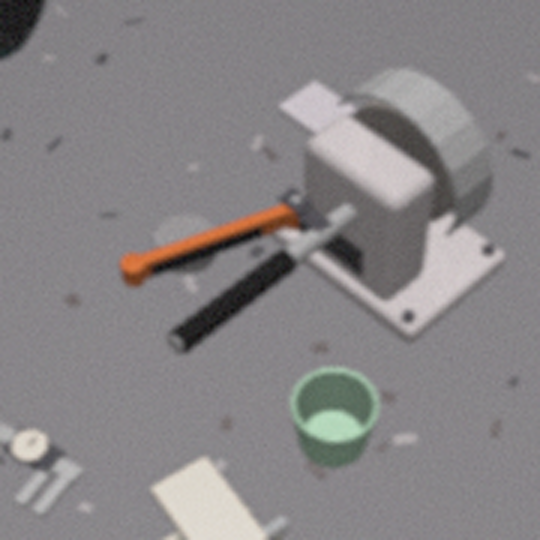

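```bash
python3 -m handwheel '{"delta_pos":[[-23,-26,0],[-23,-26,0],[-23,-26,0],[-23,-26,0],[-23,-26,0],[-23,-26,0],[-23,-26,0],[-23,-26,0]],"rotation":[[0,0,0],[0,0,0],[0,0,0],[0,0,0],[0,0,0],[0,0,0],[0,0,0],[0,0,0]],"claw":[1,1,1,1,1,1,1,1]}'
python3 -m handwheel '{"delta_pos":[[-23,-26,0],[-23,-26,0],[-23,-26,0],[-23,-26,0],[-23,-26,0],[-23,-26,0],[-23,-26,0],[-23,-26,0]],"rotation":[[0,0,0],[0,0,0],[0,0,0],[0,0,0],[0,0,0],[0,0,0],[0,0,0],[0,0,0]],"claw":[1,1,1,1,1,1,1,1]}'
python3 -m handwheel '{"delta_pos":[[0,0,0],[0,0,0],[0,0,0],[0,0,0],[0,0,0],[0,0,0],[0,0,0],[0,0,0]],"rotation":[[0,0,-0.135],[0,0,-0.135],[0,0,-0.135],[0,0,-0.135],[0,0,-0.135],[0,0,-0.135],[0,0,0],[0,0,0]],"claw":[1,1,1,1,1,1,1,1]}'
```

```text
time: 1.25
tool_pos: [0.2928, -0.3019, 0.1724]
ee_rot: [-3.141, -0.0, -1.32]
wrist_force: [-0.2, 0.3, -0.6]
width: 0.0177
time: 2.25
tool_pos: [0.4486, -0.072, 0.1724]
ee_rot: [-3.142, -0.0, -1.32]
wrist_force: [0.2, 0.3, -0.1]
width: 0.0003
time: 3.25
tool_pos: [0.4481, -0.0731, 0.1724]
ee_rot: [3.142, 0.0, -0.512]
wrist_force: [-0.2, -0.2, -0.8]
width: 0.0006
```

```bash
python3 -m handwheel '{"delta_pos":[[0,0,10],[0,0,12],[0,0,14],[0,0,14],[0,0,12],[0,0,10],[0,0,8],[0,0,0]],"rotation":[[0,0,0],[0,0,0],[0,0,0],[0,0,0],[0,0,0],[0,0,0],[0,0,0],[0,0,0]],"claw":[1,1,1,1,1,1,1,1]}'
python3 - <<'E'
from h import *
s=snap("scene");c=s["color"][60:280,170:440];cv2.imwrite("pics/s1.png",cv2.resize(c[:,:,::-1],(800,652)))
s=snap("wrist","w1")
s=snap("top");c=s["color"][150:280,230:400];cv2.imwrite("pics/t1.png",cv2.resize(c[:,:,::-1],None,fx=4,fy=4))
E
```

```text
time: 4.25
tool_pos: [0.4477, -0.073, 0.0918]
ee_rot: [3.141, 0.001, -0.51]
wrist_force: [0.5, 0.0, 0.5]
width: 0.0004
```

View pics/s1.png

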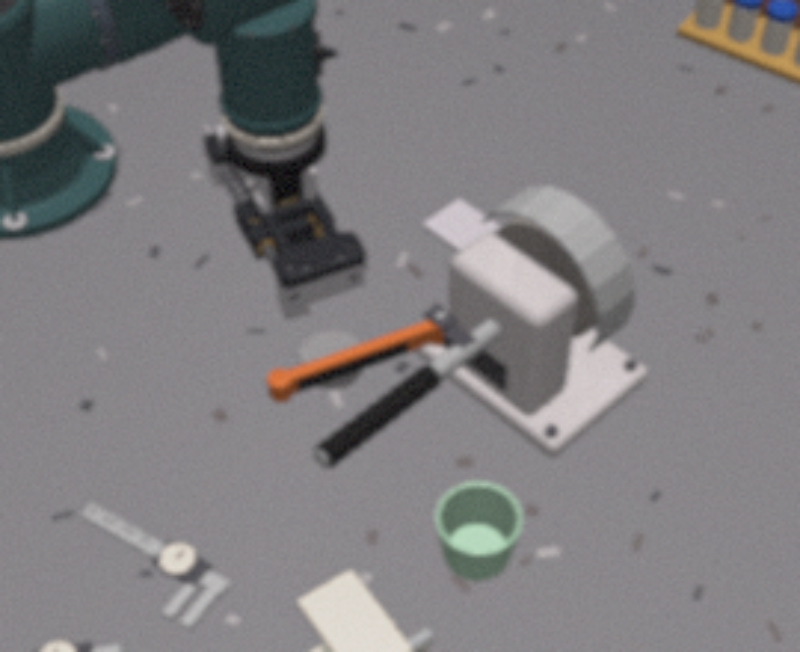

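View pics/w1.png

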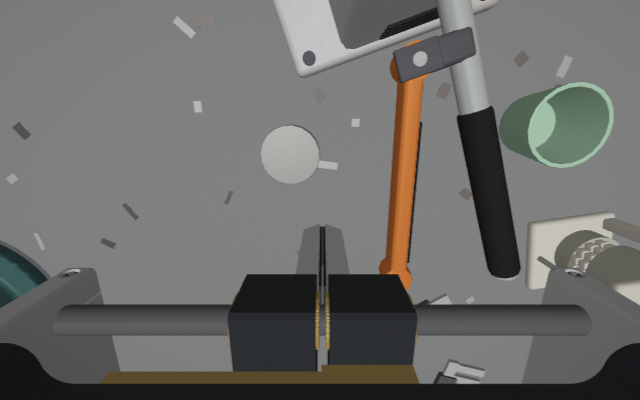

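View pics/t1.png

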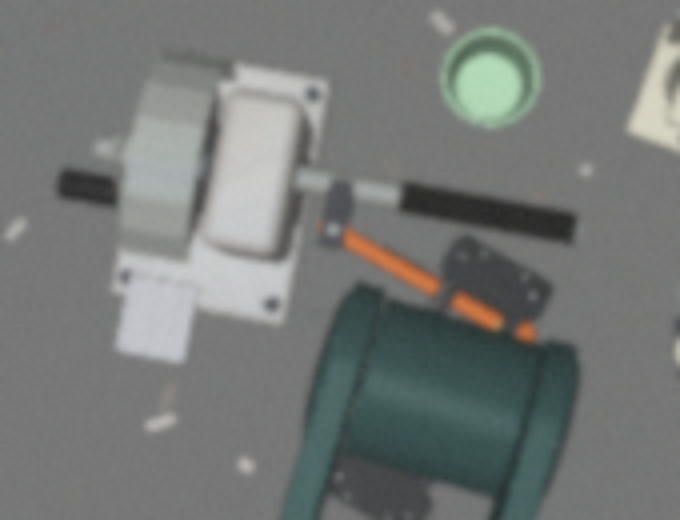

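The wrist view shows the shut fingers at (322,230) px, clear on the lever's outer side (x≈400), level with the outer part of the blade. I'll approach to first contact.

```bash
python3 -m handwheel '{"delta_pos":[[5,0,0],[5,0,0],[5,0,0],[5,0,0],[5,0,0],[4,0,0],[3,0,0],[0,0,0]],"rotation":[[0,0,0],[0,0,0],[0,0,0],[0,0,0],[0,0,0],[0,0,0],[0,0,0],[0,0,0]],"claw":[1,1,1,1,1,1,1,1]}'
python3 - <<'E'
from h import *
s=snap("wrist","w2")
E
```

```text
time: 5.4
tool_pos: [0.4762, -0.0888, 0.0924]
ee_rot: [3.141, 0.0, -0.51]
wrist_force: [0.4, 0.2, -0.2]
width: 0.0002
```

View pics/w2.png

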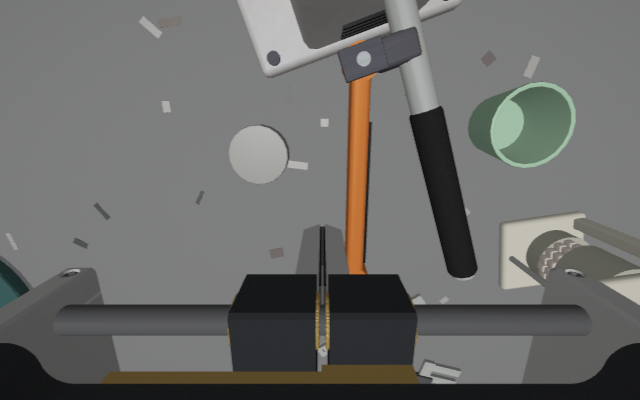

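```bash
python3 -m handwheel '{"delta_pos":[[4,0,0],[3.5,0.5,0],[3.5,0.5,0],[3.5,0.5,0],[3.5,0.6,0],[3.5,0.6,0],[3.5,0.6,0],[0,0,0]],"rotation":[[0,0,0],[0,0,-0.03],[0,0,-0.03],[0,0,-0.03],[0,0,-0.03],[0,0,-0.03],[0,0,-0.03],[0,0,0]],"claw":[1,1,1,1,1,1,1,1]}'
cat >> h.py <<'E'
def lever():
    s=snap("top"); out=[]
    for n in("top","scene"):
        s=snap(n) if n!="top" else s
        ys,xs=np.nonzero(orange(s)); P=ray(s,np.c_[xs,ys],.119 if n=="top" else .115)
        if len(xs)<20: continue
        c,u,a,b=axis(P); u=u*np.sign(u[1]); out.append((n,len(xs),np.round(np.arctan2(-u[0],u[1]),3),np.round([a,b],3).tolist()))
    return out
E
python3 - <<'E'
from h import *
s=snap("wrist","w3"); print(lever()); o=robot.get_obs(); print(o["time"],o["tool_pos"],o["wrist_force"])
E
```

```text
time: 6.45
tool_pos: [0.4974, -0.1026, 0.0925]
ee_rot: [3.141, 0.0, -0.33]
wrist_force: [-0.2, 0.2, -0.5]
width: 0.0004
[('top', 27, np.float64(-0.298), [[0.739, 0.625], [0.537, -0.034]]), ('scene', 184, np.float64(-0.509), [[0.548, -0.008], [0.475, -0.139]])]
6.6 [ 0.49714127 -0.10244121  0.09244657] [ 0.16308859 -0.01570875  0.52813834]
```

View pics/w3.png

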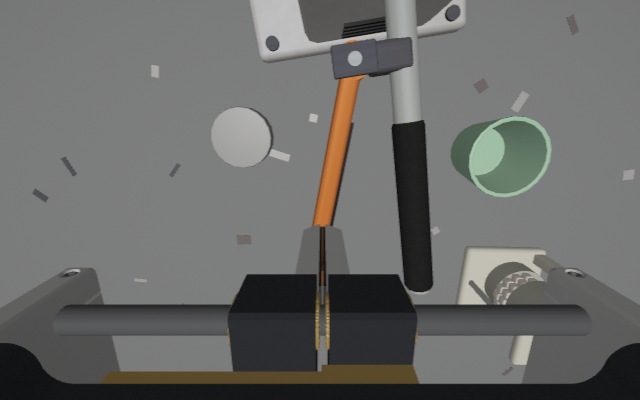

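```bash
python3 - <<'E'
from h import *
s=snap("scene");c=s["color"][100:250,220:400];cv2.imwrite("pics/s3.png",cv2.resize(c[:,:,::-1],(720,600),interpolation=cv2.INTER_CUBIC))
E
```

```text
(no output)
```

View pics/s3.png

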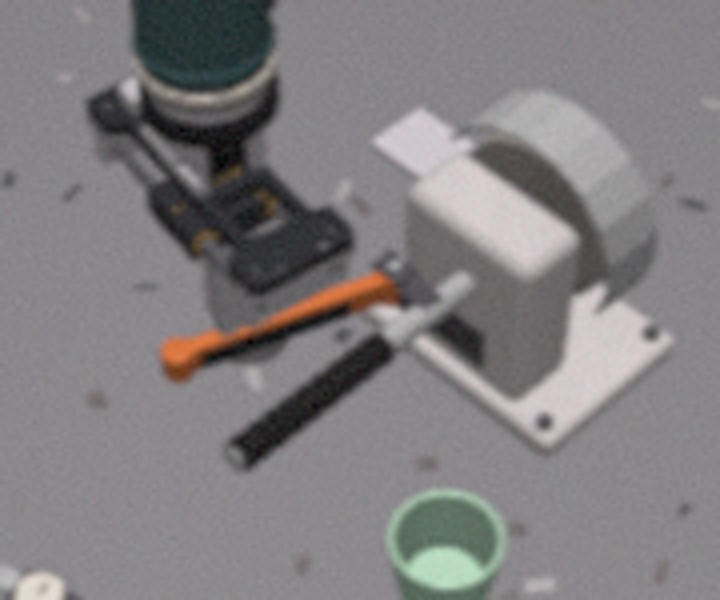

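```bash
python3 - <<'E'
from h import *
def proj(s,p):
    M=R.from_euler('xyz',s["rotation"]).as_matrix(); q=(np.array(p)-s["eye"])@M; return np.round(q[:,:2]/q[:,2:]*s["intrinsics"][0,0]+s["intrinsics"][:2,2],1).tolist()
o=robot.get_obs(); T=o["tool_pos"]; Rt=R.from_euler('xyz',o["ee_rot"]).as_matrix()
pts=[[0,0,0],[12.5,-8,0],[12.5,8,0],[-12.5,-8,0],[-12.5,8,0],[12.5,-8,-40],[12.5,8,-40],[0,-8,-19]]
W=[T+Rt@(np.array(p)/1000) for p in pts]
piv=np.array([.5527,0,.11]);L=R.from_euler('z',-.511).as_matrix()
lw=[piv+L@(np.array(p)/1000) for p in [[0,0,11],[0,-148,11],[-6,-115,11],[-6,-115,-11],[6,-115,11],[-6,-90,11]]]
print((L.T@(T-piv))*1000)
for n in("scene","wrist","top"):
    s=snap(n,n+"4"); print(n,"fing",proj(s,W),"\nlev",proj(s,lw))
s=snap("wrist");c=s["color"][190:300,250:400];cv2.imwrite("pics/w4c.png",cv2.resize(c[:,:,::-1],None,fx=5,fy=5))
E
```

```text
[   1.62277052 -116.53016809  -17.55007771]
scene fing [[277.9, 189.6], [283.4, 191.3], [278.0, 194.2], [277.9, 185.0], [272.6, 187.9], [282.6, 181.0], [277.0, 183.9], [280.2, 183.3]] 
lev [[319.5, 166.7], [265.1, 186.1], [276.6, 179.9], [277.2, 185.6], [278.5, 183.3], [285.9, 176.6]]
wrist fing [[321.5, 220.1], [337.4, 210.5], [337.1, 229.4], [305.6, 210.5], [306.0, 229.5], [340.7, 230.1], [340.3, 252.5], [321.5, 218.9]] 
lev [[354.4, 53.4], [311.6, 273.5], [311.1, 230.7], [312.1, 219.6], [328.1, 233.5], [317.5, 196.6]]
top fing [[348.9, 227.2], [347.6, 222.1], [353.0, 224.0], [344.7, 230.5], [350.1, 232.4], [348.1, 221.7], [353.7, 223.6], [346.4, 226.2]] 
lev [[312.1, 206.7], [358.9, 233.2], [347.4, 229.2], [347.1, 229.3], [349.5, 225.4], [339.5, 224.7]]
```

View pics/w4c.png

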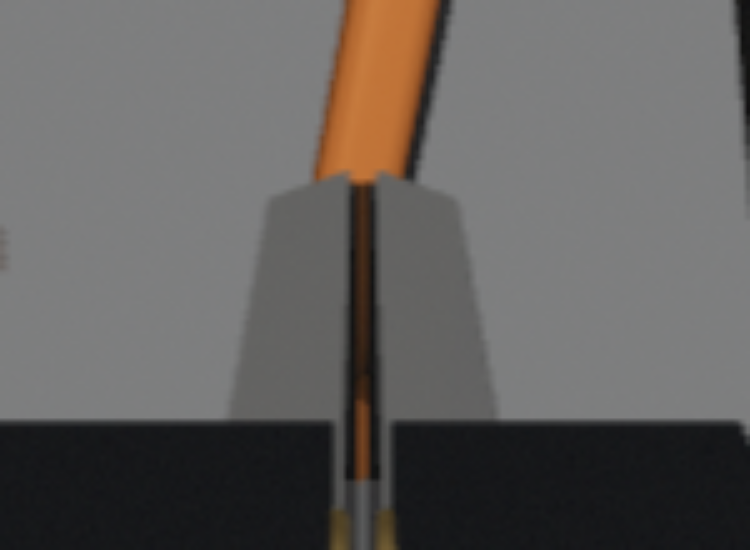

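The lever didn't move (angle still -0.51, no force), and orange shows through the slit between the fingers. So the fingers are passing above the blade. The wrist-view scale (about 38 px for 25 mm of thickness) and the scene occlusion both put the real tips about 40 mm short of the reported TCP. I'll rise slightly, back off, and check the tip height before going lower.

```bash
python3 -m handwheel '{"delta_pos":[[0,0,-5],[-4,-0.6,0],[-4,-0.6,0],[-4,-0.6,0],[-6,-0.6,0],[-10,-0.6,0],[-14,-0.6,0],[-14,0,0]],"rotation":[[0,0,0],[0,0,0.03],[0,0,0.03],[0,0,0.03],[0,0,0.03],[0,0,0.03],[0,0,0.03],[0,0,0]],"claw":[1,1,1,1,1,1,1,1]}'
python3 - <<'E'
from h import *
print(lever());o=robot.get_obs();print(o["tool_pos"],o["ee_rot"])
s=snap("scene");c=s["color"][100:220,230:374];cv2.imwrite("pics/s5.png",cv2.resize(c[:,:,::-1],(720,600),interpolation=cv2.INTER_CUBIC))
M=R.from_euler('xyz',s["rotation"]).as_matrix();T=o["tool_pos"];Rt=R.from_euler('xyz',o["ee_rot"]).as_matrix()
for d in(0,-20,-40,-60):
    W=np.array([T+Rt@(np.array([x,y,d])/1000) for x,y in((12.5,-8),(12.5,8),(-12.5,8))])
    q=(W-s["eye"])@M; p=q[:,:2]/q[:,2:]*s["intrinsics"][0,0]+s["intrinsics"][:2,2]; print(d,np.round((p-[230,100])*5).tolist())
E
```

```text
time: 7.85
tool_pos: [0.4473, -0.0743, 0.0975]
ee_rot: [3.142, 0.0, -0.51]
wrist_force: [0.7, -0.2, 1.4]
width: 0.0003
[('top', 134, np.float64(-0.375), [[0.787, 0.623], [0.486, -0.141]]), ('scene', 231, np.float64(-0.514), [[0.549, -0.007], [0.475, -0.139]])]
[ 0.44702157 -0.07403774  0.09755322] [-3.14154650e+00  2.58417766e-05 -5.09210767e-01]
0 [[220.0, 374.0], [191.0, 385.0], [173.0, 352.0]]
-20 [[217.0, 349.0], [188.0, 359.0], [169.0, 326.0]]
-40 [[215.0, 322.0], [185.0, 332.0], [166.0, 299.0]]
-60 [[212.0, 295.0], [182.0, 305.0], [163.0, 271.0]]
```

View pics/s5.png

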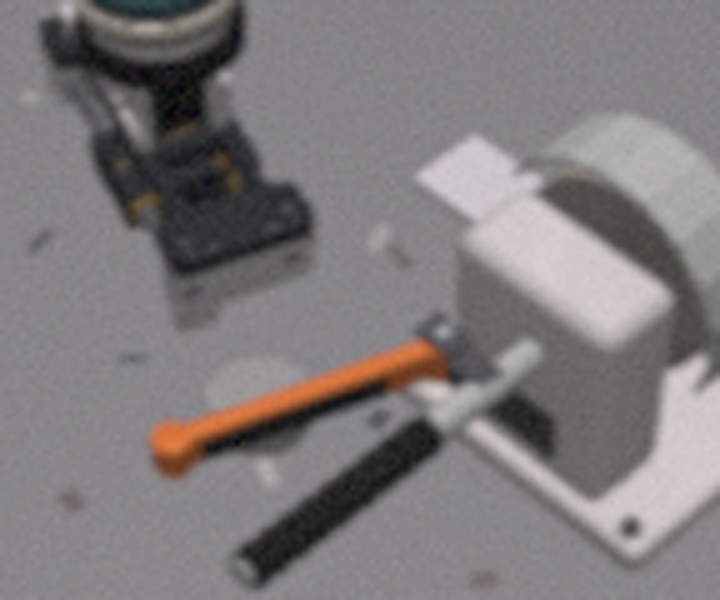

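In the scene crop the finger tip corner is at (185,328) px, which matches a point 40 mm behind the reported TCP (185,332). That confirms the tips are about 40 mm short. The lever is untouched, so I'll go 41 mm lower; the body stays above the bar.

```bash
python3 -m handwheel '{"delta_pos":[[0,0,6],[0,0,7],[0,0,7],[0,0,7],[0,0,7],[0,0,5],[0,0,2],[0,0,0]],"rotation":[[0,0,0],[0,0,0],[0,0,0],[0,0,0],[0,0,0],[0,0,0],[0,0,0],[0,0,0]],"claw":[1,1,1,1,1,1,1,1]}'
python3 -m handwheel '{"delta_pos":[[5,0,0],[5,0,0],[5,0,0],[5,0,0],[5,0,0],[4,0,0],[3,0,0],[0,0,0]],"rotation":[[0,0,0],[0,0,0],[0,0,0],[0,0,0],[0,0,0],[0,0,0],[0,0,0],[0,0,0]],"claw":[1,1,1,1,1,1,1,1]}'
python3 - <<'E'
from h import *
s=snap("wrist","w6")
s=snap("scene");c=s["color"][100:220,230:374];cv2.imwrite("pics/s6.png",cv2.resize(c[:,:,::-1],(720,600),interpolation=cv2.INTER_CUBIC))
E
```

```text
time: 9.0
tool_pos: [0.4483, -0.0749, 0.0564]
ee_rot: [3.142, -0.0, -0.51]
wrist_force: [0.1, 1.4, 0.6]
width: 0.0001
time: 10.0
tool_pos: [0.4763, -0.0906, 0.0565]
ee_rot: [3.142, 0.0, -0.51]
wrist_force: [0.4, 0.3, 0.1]
width: 0.0003
```

View pics/s6.png

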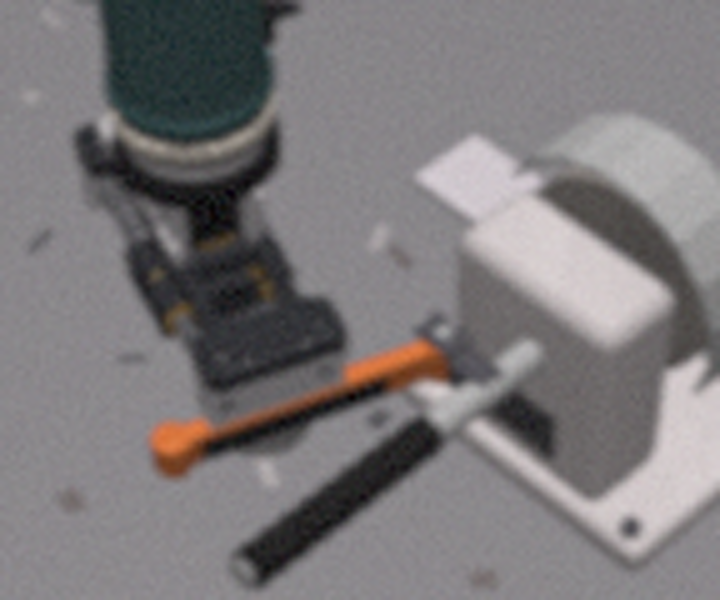

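View pics/w6.png

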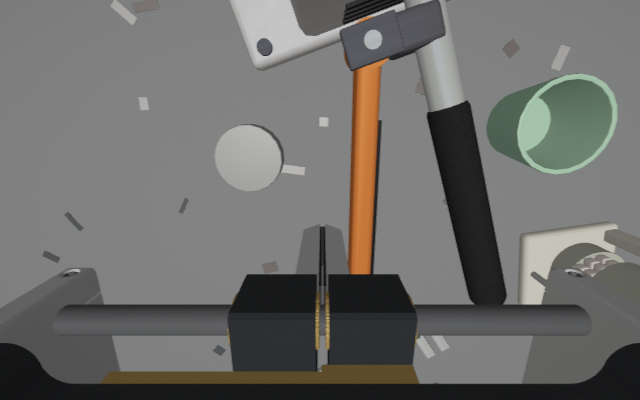

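The fingers are just clear of the lever's outer face (gap at about 345–349 px in the wrist view), and the body is well above the blade. Now I'll push, turning with the lever.

```bash
python3 -m handwheel '{"delta_pos":[[3,0,0],[3,0,0],[3.5,0.5,0],[3.5,0.5,0],[3.5,0.5,0],[3.5,0.5,0],[0,0,0],[0,0,0]],"rotation":[[0,0,0],[0,0,0],[0,0,-0.03],[0,0,-0.03],[0,0,-0.03],[0,0,-0.03],[0,0,0],[0,0,0]],"claw":[1,1,1,1,1,1,1,1]}'
python3 - <<'E'
from h import *
s=snap("wrist","w7"); print(lever()); 
s=snap("scene");c=s["color"][100:220,230:374];cv2.imwrite("pics/s7.png",cv2.resize(c[:,:,::-1],(720,600),interpolation=cv2.INTER_CUBIC))
E
```

```text
time: 11.1
tool_pos: [0.493, -0.1013, 0.0565]
ee_rot: [-3.141, 0.0, -0.39]
wrist_force: [-3.0, 2.5, 0.9]
width: 0.0002
[('top', 31, np.float64(-0.305), [[0.748, 0.626], [0.539, -0.038]]), ('scene', 119, np.float64(-0.372), [[0.55, -0.008], [0.494, -0.151]])]
```

View pics/w7.png

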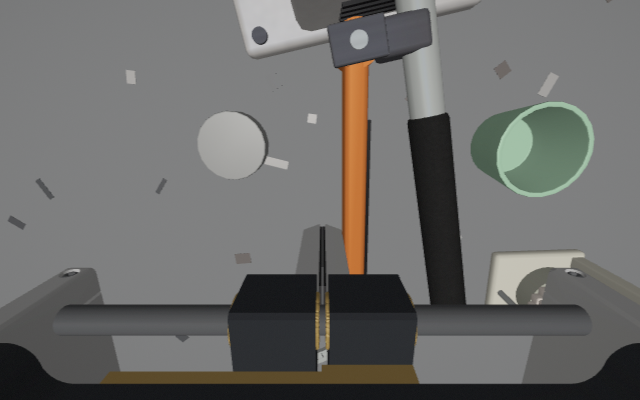

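View pics/s7.png

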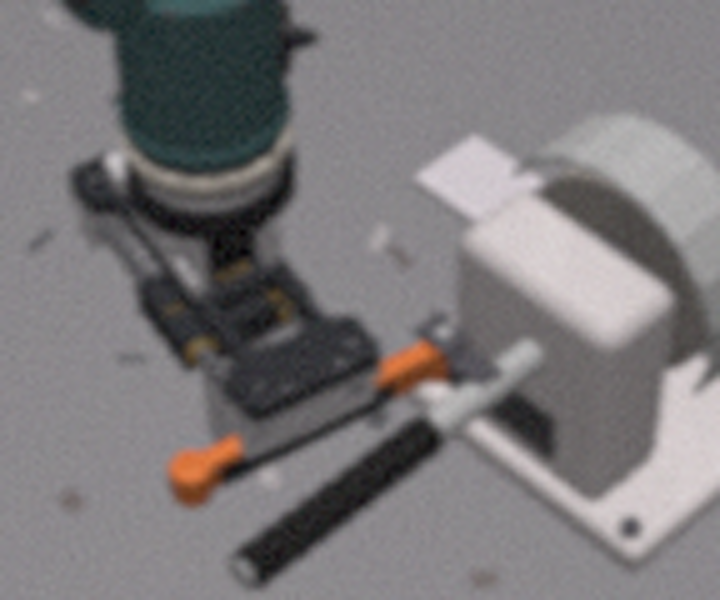

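The lever is following: its yaw is now -0.37, about 0.14 rad in, and the push is 3.9 N. Continuing.

```bash
python3 -m handwheel '{"delta_pos":[[3.5,0.5,0],[3.5,0.5,0],[3.5,0.5,0],[2.4,0.4,0],[2.4,0.4,0],[0,0,0],[0,0,0],[0,0,0]],"rotation":[[0,0,-0.03],[0,0,-0.03],[0,0,-0.03],[0,0,-0.02],[0,0,-0.02],[0,0,0],[0,0,0],[0,0,0]],"claw":[1,1,1,1,1,1,1,1]}'
python3 - <<'E'
from h import *
print(lever()); o=robot.get_obs();T=o["tool_pos"];print(T,o["wrist_force"],np.linalg.norm(o["wrist_force"][:2]))
piv=np.array([.5527,0]);d=T[:2]-piv;r=np.hypot(*d);print("lever yaw est",np.arctan2(d[1],d[0])-np.arctan2(-115,-18.5),r)
E
```

```text
time: 12.3
tool_pos: [0.5064, -0.1085, 0.0563]
ee_rot: [-3.141, 0.001, -0.259]
wrist_force: [-4.5, 4.0, 2.3]
width: 0.0004
[('top', 32, np.float64(-0.31), [[0.747, 0.603], [0.541, -0.041]]), ('scene', 116, np.float64(-0.239), [[0.55, -0.008], [0.514, -0.157]])]
[ 0.50643646 -0.1084543   0.05626109] [-4.33343881  4.0961989   3.16252163] 5.963014111894552
lever yaw est -0.24369817140469419 0.1179095048639159
```

```bash
python3 -m handwheel '{"delta_pos":[[1.2,0.2,0],[1.2,0.2,0],[1.2,0.2,0],[1.2,0.2,0],[0,0,0],[0,0,0],[0,0,0],[0,0,0]],"rotation":[[0,0,-0.01],[0,0,-0.01],[0,0,-0.01],[0,0,-0.01],[0,0,0],[0,0,0],[0,0,0],[0,0,0]],"claw":[1,1,1,1,1,1,1,1]}'
python3 - <<'E'
from h import *
print(lever()[1]); o=robot.get_obs();T=o["tool_pos"];print(T,o["wrist_force"])
E
```

```text
time: 13.4
tool_pos: [0.5106, -0.1103, 0.0562]
ee_rot: [-3.141, 0.002, -0.219]
wrist_force: [-5.2, 4.0, 3.0]
width: 0.0008
('scene', 115, np.float64(-0.198), [[0.55, -0.008], [0.52, -0.158]])
[ 0.51065978 -0.11024919  0.05623148] [-4.13960821  3.3698684   2.2330009 ]
```

```bash
python3 -m handwheel '{"delta_pos":[[0.8,0.1,0],[0.8,0.1,0],[0.6,0.1,0],[0,0,0],[0,0,0],[0,0,0],[0,0,0],[0,0,0]],"rotation":[[0,0,-0.007],[0,0,-0.007],[0,0,-0.006],[0,0,0],[0,0,0],[0,0,0],[0,0,0],[0,0,0]],"claw":[1,1,1,1,1,1,1,1]}'
python3 - <<'E'
from h import *
print(lever()[1]); o=robot.get_obs();T=o["tool_pos"];print(T,o["wrist_force"])
E
```

```text
time: 14.5
tool_pos: [0.5125, -0.111, 0.0562]
ee_rot: [-3.141, 0.002, -0.199]
wrist_force: [-4.9, 3.5, 2.7]
width: 0.0005
('scene', 116, np.float64(-0.178), [[0.549, -0.009], [0.523, -0.159]])
[ 0.51251362 -0.11095475  0.05620892] [-5.54604975  3.43035467  2.31339857]
```

```bash
python3 -m handwheel '{"delta_pos":[[0.6,0,0],[0.6,0,0],[0,0,0],[0,0,0],[0,0,0],[0,0,0],[0,0,0],[0,0,0]],"rotation":[[0,0,-0.005],[0,0,-0.005],[0,0,0],[0,0,0],[0,0,0],[0,0,0],[0,0,0],[0,0,0]],"claw":[1,1,1,1,1,1,1,1]}'
python3 - <<'E'
from h import *
print(lever()[1]); o=robot.get_obs();T=o["tool_pos"];print(T,o["wrist_force"])
E
```

```text
time: 15.6
tool_pos: [0.5126, -0.1111, 0.0563]
ee_rot: [-3.141, 0.004, -0.189]
wrist_force: [-7.5, 4.3, 5.2]
width: 0.0006
('scene', 116, np.float64(-0.172), [[0.549, -0.007], [0.523, -0.159]])
[ 0.51263027 -0.11111908  0.05622621] [-7.72419589  4.57125799  4.83389322]
```

The TCP has stalled (0.1 mm of a commanded 1.2 mm) and the push rose to about 9 N, so this is the stop. I'll press very slightly more to be sure and hold for a second.

```bash
python3 -m handwheel '{"delta_pos":[[0.6,0,0],[0,0,0],[0,0,0],[0,0,0],[0,0,0],[0,0,0],[0,0,0],[0,0,0]],"rotation":[[0,0,0],[0,0,0],[0,0,0],[0,0,0],[0,0,0],[0,0,0],[0,0,0],[0,0,0]],"claw":[1,1,1,1,1,1,1,1]}'
python3 - <<'E'
from h import *
s=snap("wrist","w8"); print(lever()[1]); o=robot.get_obs();T=o["tool_pos"];print(T,o["wrist_force"])
E
```

```text
time: 16.7
tool_pos: [0.5127, -0.1111, 0.0562]
ee_rot: [-3.141, 0.006, -0.189]
wrist_force: [-9.2, 4.7, 6.4]
width: 0.0007
('scene', 115, np.float64(-0.176), [[0.55, -0.008], [0.523, -0.159]])
[ 0.51263571 -0.11112614  0.05622753] [-9.82233367  4.23727617  4.96848259]
```

View pics/w8.png

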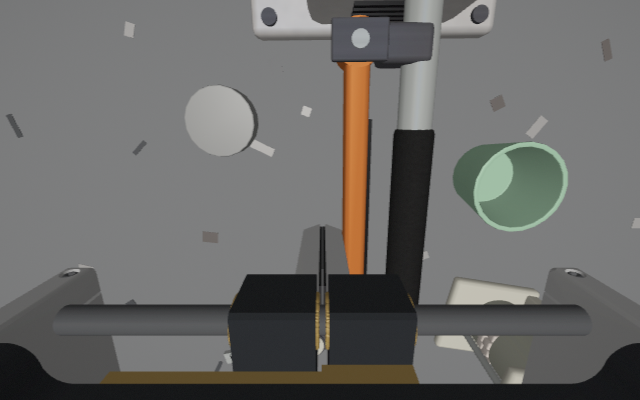

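Lever parallel to the bar with a clear gap, at the stop; held for over a second. Releasing.

```bash
python3 -m handwheel '{"delta_pos":[[-4,-0.5,0],[-6,-0.8,0],[-6,-0.8,0],[-6,-0.8,0],[-6,-0.8,0],[-6,-0.8,0],[-6,-0.8,0],[-6,-0.2,0]],"rotation":[[0,0,0.04],[0,0,0.04],[0,0,0.04],[0,0,0.04],[0,0,0.04],[0,0,0.04],[0,0,0.04],[0,0,0.04]],"claw":[1,1,1,1,1,1,1,1]}'
python3 -m handwheel '{"delta_pos":[[-4,0,0],[-4,0,0],[-3,0,0],[0,0,0],[0,0,0],[0,0,0],[0,0,0],[0,0,0]],"rotation":[[0,0,0],[0,0,0],[0,0,0],[0,0,0],[0,0,0],[0,0,0],[0,0,0],[0,0,0]],"claw":[1,1,1,1,1,1,1,1]}'
python3 - <<'E'
from h import *
s=snap("wrist","w9"); print(lever()[1]); o=robot.get_obs();T=o["tool_pos"];print(o["time"],T,o["wrist_force"])
E
```

```text
time: 17.85
tool_pos: [0.4747, -0.0926, 0.0564]
ee_rot: [3.141, -0.003, -0.511]
wrist_force: [-0.3, 0.7, -0.5]
width: 0.0003
time: 18.85
tool_pos: [0.464, -0.0861, 0.0565]
ee_rot: [3.142, -0.0, -0.51]
wrist_force: [-0.3, 0.5, 0.2]
width: 0.001
('scene', 233, np.float64(-0.514), [[0.549, -0.007], [0.474, -0.139]])
19.0 [ 0.46392887 -0.08610879  0.05647261] [-0.28605877  0.02575446 -0.69752253]
```

View pics/w9.png

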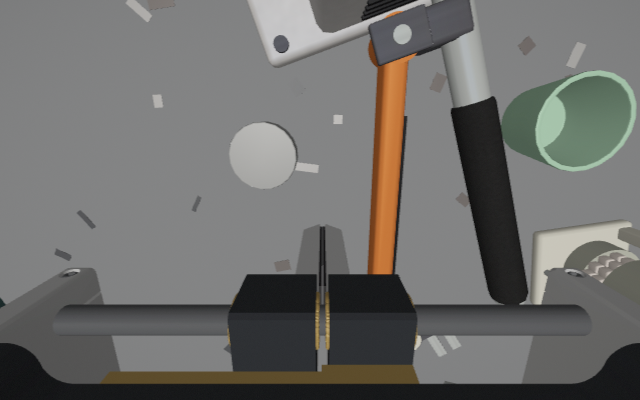

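The lever is fully out again (yaw -0.514, same as at the start) and clear of the fingers. Second push.

```bash
python3 -m handwheel '{"delta_pos":[[5,-0.8,0],[5,-0.7,0],[4,0,0],[3,0,0],[3,0,0],[3.5,0.5,0],[3.5,0.5,0],[3.5,0.5,0]],"rotation":[[0,0,0],[0,0,0],[0,0,0],[0,0,0],[0,0,0],[0,0,-0.03],[0,0,-0.03],[0,0,-0.03]],"claw":[1,1,1,1,1,1,1,1]}'
python3 -m handwheel '{"delta_pos":[[3.5,0.5,0],[3.5,0.5,0],[3.5,0.5,0],[3.5,0.5,0],[2.4,0.4,0],[2.4,0.4,0],[1.2,0.2,0],[0,0,0]],"rotation":[[0,0,-0.03],[0,0,-0.03],[0,0,-0.03],[0,0,-0.03],[0,0,-0.02],[0,0,-0.02],[0,0,-0.01],[0,0,0]],"claw":[1,1,1,1,1,1,1,1]}'
python3 - <<'E'
from h import *
print(lever()[1]); o=robot.get_obs();T=o["tool_pos"];print(o["time"],T,o["wrist_force"])
E
```

```text
time: 20.0
tool_pos: [0.4905, -0.1005, 0.0564]
ee_rot: [-3.141, 0.001, -0.418]
wrist_force: [-3.2, 1.9, 1.5]
width: 0.0004
time: 21.0
tool_pos: [0.5082, -0.1096, 0.0563]
ee_rot: [-3.141, 0.001, -0.249]
wrist_force: [-5.0, 3.8, 1.7]
width: 0.0005
('scene', 118, np.float64(-0.33), [[0.753, 0.546], [0.513, -0.156]])
21.1 [ 0.50813383 -0.10962056  0.05627954] [-3.99514276  3.80244116  2.54966352]
```

```bash
python3 -m handwheel '{"delta_pos":[[1,0.1,0],[1,0.1,0],[0.8,0.1,0],[0.8,0.1,0],[0.6,0.1,0],[0,0,0],[0,0,0],[0,0,0]],"rotation":[[0,0,-0.012],[0,0,-0.012],[0,0,-0.012],[0,0,-0.012],[0,0,-0.012],[0,0,0],[0,0,0],[0,0,0]],"claw":[1,1,1,1,1,1,1,1]}'
python3 -m handwheel '{"delta_pos":[[0.6,0,0],[0.6,0,0],[0,0,0],[0,0,0],[0,0,0],[0,0,0],[0,0,0],[0,0,0]],"rotation":[[0,0,0],[0,0,0],[0,0,0],[0,0,0],[0,0,0],[0,0,0],[0,0,0],[0,0,0]],"claw":[1,1,1,1,1,1,1,1]}'
```

```text
time: 22.1
tool_pos: [0.5119, -0.1114, 0.0563]
ee_rot: [-3.141, 0.002, -0.189]
wrist_force: [-4.6, 3.3, 2.8]
width: 0.0
time: 23.1
tool_pos: [0.5125, -0.1115, 0.0563]
ee_rot: [-3.141, 0.003, -0.189]
wrist_force: [-6.1, 3.3, 3.6]
width: 0.0005
```

```bash
python3 -m handwheel '{"delta_pos":[[0.6,0,0],[0.5,0,0],[0,0,0],[0,0,0],[0,0,0],[0,0,0],[0,0,0],[0,0,0]],"rotation":[[0,0,0],[0,0,0],[0,0,0],[0,0,0],[0,0,0],[0,0,0],[0,0,0],[0,0,0]],"claw":[1,1,1,1,1,1,1,1]}'
python3 - <<'E'
from h import *
s=snap("wrist","w10"); print(lever()[1]); o=robot.get_obs();T=o["tool_pos"];print(o["time"],T,o["wrist_force"])
s=snap("scene","s10")
E
```

```text
time: 24.1
tool_pos: [0.5126, -0.1115, 0.0563]
ee_rot: [-3.141, 0.005, -0.189]
wrist_force: [-8.0, 4.7, 4.7]
width: 0.0008
('scene', 120, np.float64(-0.179), [[0.55, -0.008], [0.523, -0.159]])
24.25 [ 0.51257647 -0.11155088  0.05632477] [-9.25285456  3.75976587  3.90009312]
```

View pics/w10.png

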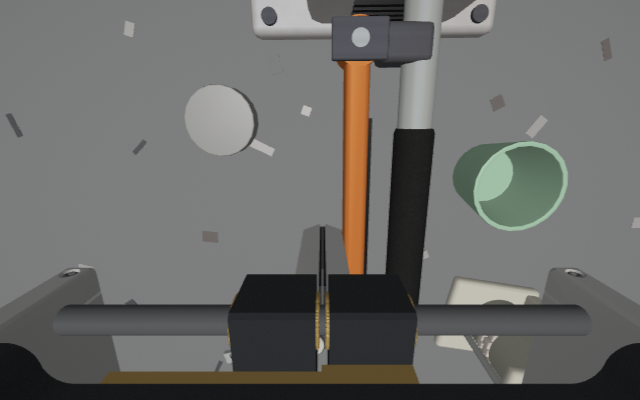

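View pics/s10.png

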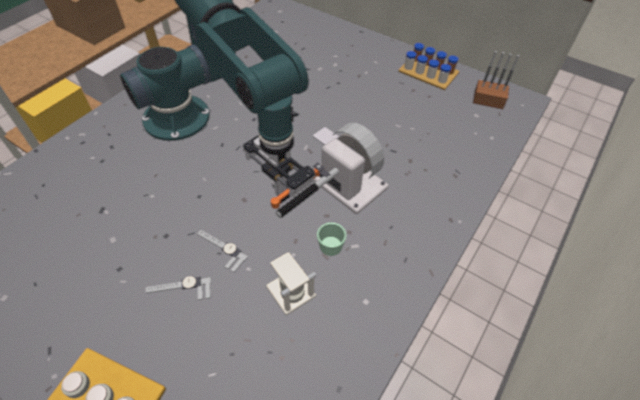

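The lever is at the stop again: same TCP (0.5126, -0.1115), about 9–10 N, parallel to the bar, with the gap visible at 370–392 px in the wrist view. The other objects look unmoved. Handing in.

```bash
python3 -c "
from bench import robot
print(robot.close_job())"
```

```text
the job is handed in; nothing more can be done
None
```

I pushed the brake lever in to its stop with the backs of the shut fingers, held it there for a little over a second, and let it spring fully out. I then pushed it in again and handed in at about 24 s while still holding it.

- **At the stop, both times:** the TCP stalled at x ≈ 0.5126 m and the lever's yaw read about -0.18, parallel to the bar. The sideways push at the end was about 10 N, against about 6 N just before the stop. The wrist view shows a clear gap to the bar.
- **In between:** the lever went back to yaw -0.514, within 0.003 rad of its starting reading, with the fingers clear of it.
- **Rest of the bench:** in the last picture the cup, articulator, calipers and blank look unmoved, and so do the crank and bar; I judged this by eye and did not measure it.

**What disagreed:**
- **Finger tips:** they turned out about 40 mm shorter than the reported TCP. My first approach therefore passed just above the lever, with no force felt and no movement seen. I backed off, went 41 mm lower and then pushed.
- **Top camera:** the arm hid the lever from it during the pushes, so those lever angles come from the scene camera.
- **Upward force:** about 4–6 N also showed on the wrist at the stop, probably friction and tool tilt. It stayed well below the limits.

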